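Make up the recolouring and riveting kits for two handbags

TASK

Make up the kits for the two handbags that come in for repair next. Into the square three-compartment tray goes the recolouring kit: the wide flat brush lying flat in the long compartment, and the squat jar of colour and the tall slim bottle of finish standing upright, one in each of the two square compartments. Into the narrow two-compartment tray goes the riveting kit: the setter lying flat in the long compartment and the little rivet tin standing upright in the square one; leave the short bottle and the narrow brush where they are.

Things in the scene. Friction and masses are not known exactly. Their poses are not given: they have to be found in the camera images.
- colour_tray: Recolouring kit's tray: loose grey plastic, square, 172 x 172 mm, any yaw. Floor 4 mm thick; walls and dividers 4 mm thick, tops 22 mm above the table. Long compartment 80 mm (tray x) by 164 mm (tray y), centred at x = +42 mm, y = 0; two square ones, 80 x 80 mm, centred at x = -42 mm, y = +42 and -42 mm. Origin: centre of its underside; z up.
- rivet_tray: Riveting kit's tray: loose grey plastic, narrow, 242 mm (tray x) by 88 mm (tray y). Floor 4 mm thick; walls and divider 4 mm thick, tops 22 mm above the table. Long compartment 150 mm (x) by 80 mm (y), centred at x = -42 mm, y = 0; square one 80 x 80 mm, centred at x = +77 mm, y = 0. Origin: centre of its underside; z up.
- tall_bottle: The tall slim white plastic bottle of leather finish, standing upright: round body of 40 mm diameter up to 96 mm high, then a shoulder and a narrow cap of 21 mm diameter, 122 mm high in all; about 0.10 to 0.20 kg. Origin at the centre of its underside, z up along its axis.
- colour_jar: The squat jar of leather colour, standing upright: white plastic, 56 mm diameter, with a black ribbed screw lid of 59 mm diameter over the top 17 mm (from 41 to 58 mm); 58 mm high; 0.11 to 0.22 kg. Origin at the centre of its underside, z up along its axis.
- flat_brush: The wide flat brush, lying flat along its x, 150 mm long: wooden handle 20 mm wide, 10 mm thick from x = -75 to +20 mm; steel ferrule 32 mm wide, 12 mm thick to +42 mm; dark stiff bristles 30 mm wide to +75 mm; 50 g. Origin at mid-length on its underside, near its balance point; z up at the start.
- rivet_tin: The small round aluminium tin of rivets with a screw lid, standing upright: 44 to 46 mm diameter, 50 mm high, 0.09 to 0.18 kg. Origin at the centre of its underside, z up along its axis.
- setter: The rivet setter, a steel hand punch lying flat, its length along its x: 110 mm long, shank 12 mm square from x = -55 to +33 mm, then a round tip of about 8 mm diameter to x = +55 mm; 100 g. Origin at mid-length, on its underside; z up at the start.
- short_bottle: Other stock, not part of either kit: the short white plastic bottle with a wide cap, standing upright, 50 mm diameter up to 58 mm, cap 34 mm diameter, 82 mm high. Stays where it is. Origin at the centre of its underside.
- narrow_brush: Other stock, not part of either kit: the narrow brush, lying flat, 140 mm long along its x, handle 10 mm wide and 10 mm thick, ferrule 12 mm wide. Stays where it is. Origin at mid-length, on its underside.
Mind the look-alikes: they are no part of the job. There is more than one size of the setter; the job needs the larger. What is shaped like the colour_tray but blue is not meant.

How it is judged:
At the end, for the whole second after the job is handed in: All five kit pieces rest on their compartment floors, clear of the gripper: origin off the compartment centre at most 16 mm (jar), 24 (bottle), 22 (tin), 34 across / 30 along (brush), 36 / 40 (setter); upright within 0.1 rad, or level within 0.07 and in line within 0.75 rad; trays flat (((x of colour_jar in the frame of colour_tray between -0.058 and -0.026 m and y of colour_jar in the frame of colour_tray between 0.026 and 0.058 m and x of tall_bottle in the frame of colour_tray between -0.066 and -0.018 m and y of tall_bottle in the frame of colour_tray between -0.066 and -0.018 m) or (x of colour_jar in the frame of colour_tray between -0.058 and -0.026 m and y of colour_jar in the frame of colour_tray between -0.058 and -0.026 m and x of tall_bottle in the frame of colour_tray between -0.066 and -0.018 m and y of tall_bottle in the frame of colour_tray between 0.018 and 0.066 m)) and z of colour_jar in the frame of colour_tray between 0.001 and 0.008 m and angle between each of colour_jar, tall_bottle, rivet_tin's own z axis and vertical below 0.1 rad and z of tall_bottle in the frame of colour_tray between 0.001 and 0.008 m and x of flat_brush in the frame of colour_tray between 0.008 and 0.076 m and y of flat_brush in the frame of colour_tray between -0.03 and 0.03 m and z of flat_brush in the frame of colour_tray between 0 and 0.019 m and angle between flat_brush's own x axis and vertical between 1.5 and 1.642 rad and angle between the x axis of flat_brush and the y axis of colour_tray, either way round below 0.75 rad and x of rivet_tin in the frame of rivet_tray between 0.055 and 0.099 m and y of rivet_tin in the frame of rivet_tray between -0.022 and 0.022 m and z of rivet_tin in the frame of rivet_tray between 0.001 and 0.008 m and x of setter in the frame of rivet_tray between -0.082 and -0.002 m and y of setter in the frame of rivet_tray between -0.036 and 0.036 m and z of setter in the frame of rivet_tray between 0 and 0.019 m and angle between setter's own x axis and vertical between 1.5 and 1.642 rad and angle between the x axis of setter and the x axis of rivet_tray, either way round below 0.75 rad and linear speed of each of colour_jar, tall_bottle, flat_brush, rivet_tin, setter below 0.02 m/s and angle between each of colour_tray, rivet_tray's own z axis and vertical below 0.05 rad); the robot touches nothing.
It fails at once if the short bottle was pushed more than 30 mm away or knocked over (distance of short_bottle from where it was at the start of the episode above 0.03 m or angle between short_bottle's own z axis and vertical above 0.5 rad).
It fails at once if the narrow brush was pushed more than 30 mm away (distance of narrow_brush from where it was at the start of the episode above 0.03 m).
It also fails if it takes over 109 s, if anything falls off the work surface, if the arm or the gripper's body presses on something with over 40 N, if the wrist force passes 120 N, or if a joint passes its speed limit or range.

ROBOT

A 6-joint arm with a two-finger parallel gripper is mounted at the origin on the work surface. World frame = base frame: x ahead of the robot, y to its left, z up, the work surface at z = 0. Lengths are in m, angles in rad, forces in N, time in s.
With the tool pointing down it reaches from about 0.275 to 0.85 m from the base axis. Payload 19 kg.
Tool frame: the origin (TCP) lies at the very end of the fingers, on their centre line; the grasp point (between the pads) lies 19 mm behind it (env.tcp_to_grasp is the distance from the TCP to the grasp point, in m); z points along the fingers, x is the direction in which the jaws open and shut, and the axes are right-handed (so a half turn about z gives the same grasp; the last joint's range is limited). The gripper opens to 85 mm and grips with 20 to 120 N. Pads are 22 mm wide; open, the fingers measure 114 mm over their backs; the gripper's body (76 mm by 85 mm) begins 54 mm behind the grasp point. The pads swing forward as they close: fully open they stand 13 mm farther back than shut.
Start: joints at [1.187, 0.15, 1.437, -0, 1.554, -0.134], TCP at [0.142, 0.557, 0.231] pointing down, gripper open.
Joint ranges: [-2.8, 2.8], [-0.68, 2.1], [0.12, 2.68], [-1.39, 4.53], [0.16, 2.79], [-2.81, 2.81]. Speed limits (rad/s): [1.89, 1.89, 2.22, 3.01, 3.01, 3.01].

INTERFACE

Orientations are given as a unit quaternion [w, x, y, z].
In Python, from bench import env gives the robot as it stands. The module is installed in compiled form; this text tells all that it offers.
- The arm moves only by the tool servo_tool, never from a script. Its argument "targets" is a list of rows, each a list of 5 numbers: the opening, from -1 (shut) to 1 (fully open), then the shift along the tool's x, y, z in m, then the turn about the tool's z in rad. In form: [[gripper, dx, dy, dz, roll], ...]. A call has 1 to 10 rows; each row shifts and turns the commanded pose from where the row before left it, along the tool's axes as they then stand; what a row does not reach is not made up. A row lasts 1/8 s, in which the tool goes at most 62.5 mm and 10.7 degrees, less where a joint would pass 70% of its speed; a pose out of reach is approached as far as the arm can. A call is refused whole if a number of a shift passes 0.0625 or a number of a turn 0.188, either way. A call with a gripper value outside its range is refused whole. The fingers move at their own pace and stop on an object; "force" is the grip in N (left out, the last holds). Time passes only in rows, so rows that do not move let the fingers close. It gives the time, the measured TCP pose, the force and the opening at its end, in the units of the state.
- env.get_state(): the state, without advancing time (a new reading comes with each control period).
- env.capture(name): name is "scene" or "top" or "wrist"; returns the picture (480x640x3 uint8, red, green, blue); there is no depth.
- env.camera_info(name): a dict with "fx", "fy", "cx", "cy" (pixels), "R" (3x3) and "t" (3): a world point X has camera coordinates R X + t. Camera axes: x right, y down, z forward; pixel columns grow to the right and rows downward; lengths in m; the calibration is good to about 2 mm. A picture is of the moment at which its call begins: read the wrist's pose just before it. camera_info takes no time and is no camera call; for the wrist camera it gives the pose at the moment of the call.
- env.sign_off(): hands the job in, once; it reports no verdict.
Trained networks look in the newest picture that a camera, given by its name, has taken for a name from the list of things; names that differ only in an ending like _2 or _b are one class to them, and where a whole thing is asked for, a point or a joint stands for the part that bears it (a point fixed in the world has none). Each returns a list of dicts, best first, with "score" (0 to 1); they miss things now and then, are a little off and sometimes report something else, mostly with a low value. They report only what shows in the picture. A call takes as long as a camera call. They do not tell look-alikes from the thing itself.
- env.look_for(target, camera): "centre" ([x, y, z] in m, in world coordinates, good to about 4 mm: the middle of the surface that is visible of it).
- env.regions_of(target, camera): "region" (480x640 bool, what is visible of it).
- env.landmark_of(target, camera): "centre" ([x, y, z] in m, in world coordinates, good to about 4 mm: a listed point, or the origin of a listed thing).
The state is a dict: "time": time; "q": joint angles; "joint_velocities": joint speeds; "joint_torque": joint torques, N m; "tcp_pos": TCP position; "tool_rot": TCP orientation; "ft_force": force on the tool from outside, world axes, zero at the start; "torque": the same for the moment, N m; "opening": opening from 0.0 (shut) to 1.0 (fully open).
Only numpy, scipy, OpenCV 4.12 (cv2) and the standard library are available. Lean on these libraries where they do the work, as an engineer would, in place of code of your own. Each camera call takes 0.05 s, during which the arm holds its last target. There are 200 camera calls.

## Working session

There is one attempt and no reset: what is moved stays moved. The work goes in short steps, Python scripts to look and compute and a tool call to move; the robot and the scene stay as the last step left them, time stands still between calls to the robot, and variables do not carry over. Pictures are saved under pics/ and viewed, about 12 in all and at most 16, crops included, and the job is handed in when it is done.

Besides the shell and the picture viewer there is one more tool, called after "Request:" by a JSON object that holds its "fn" and its "kwargs". servo_tool: Moves the arm, as the interface text tells. Its arguments: {"type":"object","properties":{"targets":{"type":"array","items":{"type":"array","items":{"type":"number"}}},"force":{"type":"number"}},"required":["targets"]}

```bash
mkdir -p pics
cat > h.py <<'E'
from bench import env
import numpy as np, cv2
def save(im,n): cv2.imwrite('pics/'+n,cv2.cvtColor(im,cv2.COLOR_RGB2BGR))
def ray(cam,u,v,z,ci=None):
    c=ci or env.camera_info(cam); R=np.array(c['R']);t=np.array(c['t'])
    o=-R.T@t; d=R.T@np.array([(u-c['cx'])/c['fx'],(v-c['cy'])/c['fy'],1])
    return o+d*(z-o[2])/d[2]
def pix(cam,X,ci=None):
    c=ci or env.camera_info(cam); p=np.array(c['R'])@np.array(X)+np.array(c['t'])
    return np.array([c['fx']*p[0]/p[2]+c['cx'],c['fy']*p[1]/p[2]+c['cy']])
E
python3 - <<'E'
from h import *
for n in('scene','top'):
    im=env.capture(n); save(im,n+'0.png')
    c=env.camera_info(n); print(n,c['fx'],-np.array(c['R']).T@np.array(c['t']))
for t in 'colour_tray rivet_tray tall_bottle colour_jar flat_brush rivet_tin setter short_bottle narrow_brush'.split():
    for n in('scene','top'):
        print(t,n,[(np.round(d['centre'],3).tolist(),round(d['score'],2),pix(n,d['centre']).astype(int).tolist()) for d in env.landmark_of(t,n)])
print(env.get_state())
E
```

```text
scene 546.1491219726719 [ 1.19513609 -0.16395657  0.85952029]
top 466.06891740760784 [0.3546787  0.00720175 1.15364953]
colour_tray scene [([0.508, -0.302, 0.004], 0.74, [156, 271]), ([0.256, -0.336, -0.001], 0.59, [133, 187])]
colour_tray top [([0.506, -0.302, 0.001], 0.82, [450, 245]), ([0.256, -0.34, 0.001], 0.63, [471, 348])]
rivet_tray scene [([0.528, 0.303, -0.003], 0.72, [449, 222]), ([0.446, 0.134, 0.002], 0.36, [361, 208]), ([0.629, -0.11, -0.002], 0.19, [266, 302])]
rivet_tray top [([0.534, 0.3, 0.001], 0.78, [209, 237])]
tall_bottle scene [([0.446, 0.136, 0.003], 0.83, [362, 207])]
tall_bottle top [([0.447, 0.141, -0.006], 0.82, [273, 271])]
colour_jar scene [([0.43, -0.13, 0.003], 0.56, [238, 225])]
colour_jar top [([0.432, -0.128, 0.002], 0.59, [381, 276])]
flat_brush scene [([0.629, -0.109, -0.005], 0.79, [267, 303])]
flat_brush top [([0.63, -0.106, -0.002], 0.59, [370, 198])]
rivet_tin scene [([0.458, 0.041, 0.001], 0.84, [321, 220])]
rivet_tin top [([0.457, 0.04, -0.002], 0.77, [313, 267])]
setter scene [([0.629, -0.001, 0.002], 0.79, [322, 289]), ([0.771, -0.054, 0.0
[... 391 characters left out ...]
], 0.38, [382, 277])]
{'time': 1.0, 'q': array([ 1.18701026e+00,  1.50453716e-01,  1.43740531e+00, -2.78444307e-05,
        1.55379689e+00, -1.34035408e-01]), 'joint_velocities': array([-0.00064783, -0.00047367,  0.00023557,  0.00199451, -0.00154693,
       -0.00017083]), 'joint_torque': array([-2.01234587e-03, -7.12790680e+01, -5.71051490e+01,  2.76823283e-05,
        1.01710073e-03, -1.47761722e-05]), 'tcp_pos': array([0.14215252, 0.55711442, 0.23129029]), 'tool_rot': array([ 2.79313579e-05,  7.89671418e-01,  6.13529991e-01, -2.03554933e-05]), 'ft_force': array([-0.5763637 , -0.17344594,  0.36349099]), 'torque': array([-0.03265334, -0.02011496, -0.01389826]), 'opening': 0.9995781220620625}
```

View pics/top0.png

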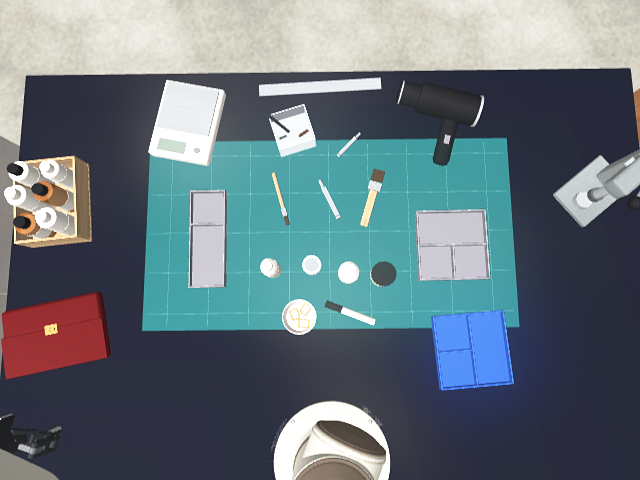

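View pics/scene0.png

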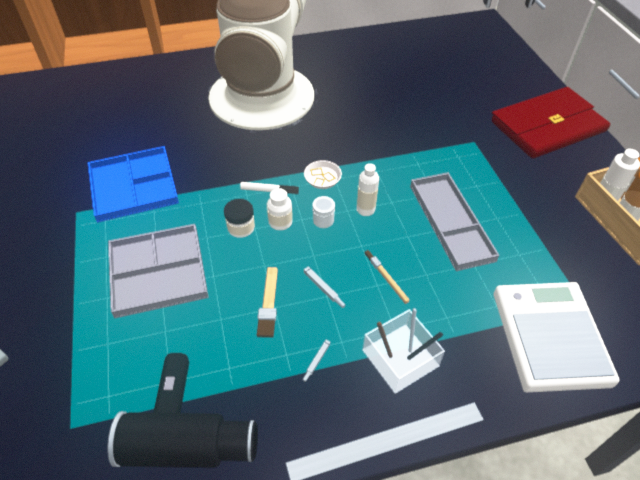

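Candidates, by top-view pixel:
- **Setter:** (329,198) looks the larger, (349,144) the smaller.
- **Colour tray:** grey at (450,245) is meant, blue at (471,348) is not.
- **Bottles:** tall at (270,267), short at (348,272).
- **Brushes:** wide at (373,198), narrow at (280,199).
- **Jar:** (383,273).
- **Tin:** (312,265); the bowl at (299,316) and the marker at (350,313) are clutter.

Next I measure sizes, yaws and heights, with one close crop.

Run:
```python
from h import *
im=env.capture('top'); c=env.camera_info('top')
cr=cv2.resize(im[130:300,170:510],None,fx=2.35,fy=2.35,interpolation=cv2.INTER_CUBIC); save(cr,'crop1.png')
zz=dict(colour_tray=.022,rivet_tray=.022,flat_brush=.008,setter=.010,narrow_brush=.008,colour_jar=.058,rivet_tin=.05)
for t,z in zz.items():
    for r in env.regions_of(t,'top'):
        m=r['region'].astype(np.uint8); v,u=np.nonzero(m)
        P=np.array([ray('top',a,b,z,c)[:2] for a,b in zip(u,v)],np.float32)
        (x,y),(w,h),a=cv2.minAreaRect(P*1000)
        C=np.cov(P.T); e,V=np.linalg.eigh(C)
        print(t,round(r['score'],2),'px',int(u.mean()),int(v.mean()),'rect',round(x),round(y),round(w),round(h),round(a,1),'pca deg',round(np.degrees(np.arctan2(V[1,1],V[0,1])),1))
# heights by two-view: centroid of visible surface
for t in 'colour_tray rivet_tray tall_bottle colour_jar flat_brush rivet_tin setter'.split():
    for n in('top',): print(t,[(np.round(d['centre'],3).tolist(),round(d['score'],2)) for d in env.look_for(t,n)])
```

```text
colour_tray 0.78 px 451 244 rect 508 -299 175 175 0.3 pca deg 130.0
colour_tray 0.59 px 471 350 rect 256 -334 175 181 4.5 pca deg 98.1
rivet_tray 0.87 px 207 239 rect 529 300 242 92 0.8 pca deg -179.3
rivet_tray 0.16 px 310 265 rect 459 46 47 43 44.5 pca deg -149.9
flat_brush 0.81 px 372 194 rect 629 -108 29 148 74.8 pca deg 163.4
setter 0.75 px 329 200 rect 624 0 103 16 25.5 pca deg -154.8
narrow_brush 0.56 px 280 199 rect 629 123 136 12 16.3 pca deg -164.5
colour_jar 0.86 px 382 274 rect 433 -123 59 54 89.4 pca deg 117.0
rivet_tin 0.7 px 311 265 rect 456 44 45 45 89.4 pca deg -139.4
colour_tray [([0.501, -0.3, 0.006], 0.81)]
rivet_tray [([0.531, 0.304, 0.005], 0.57)]
tall_bottle [([0.452, 0.038, 0.048], 0.64), ([0.443, 0.132, 0.096], 0.62)]
colour_jar [([0.429, -0.125, 0.062], 0.81)]
flat_brush [([0.641, -0.106, 0.01], 0.92)]
rivet_tin [([0.455, 0.041, 0.047], 0.63), ([0.625, -0.003, 0.012], 0.36)]
setter [([0.622, -0.003, 0.015], 0.69), ([0.444, 0.136, 0.096], 0.54)]
```

View pics/crop1.png

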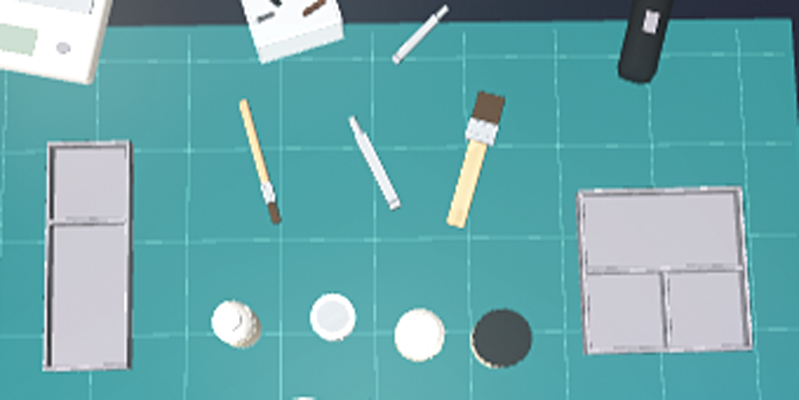

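The crop shows the setter at (373,163), about 105 mm long. The smaller one is at (420,33), about 70 mm. The grey tray at (663,270) and the rivet tray at (88,255) both have yaw near 0. Heights agree with the text (jar 62 mm, tin 47 mm, bottle shoulder 96 mm). First I go above the setter.

Request:
{"fn": "servo_tool", "kwargs": {"targets": [[0.1,0,0,0,-0.173],[0.1,0,0,0,-0.173],[0.1,0,0,0,-0.173],[0.1,0,0,0,-0.172],[0.1,-0.0445,0.0123,0,0],[0.1,-0.0445,0.0123,0,0],[0.1,-0.0445,0.0123,0,0],[0.1,-0.0445,0.0123,0,0],[0.1,-0.0445,0.0123,0,0],[0.1,-0.0445,0.0123,0,0]], "force": 50}}

```text
time: 3.0
tcp_pos: [0.3237, 0.346, 0.2314]
tool_rot: [0.0, 0.535, 0.845, 0.0]
ft_force: [1.0, 0.6, -0.4]
opening: 0.555
```

Request:
{"fn": "servo_tool", "kwargs": {"targets": [[0.1,-0.0445,0.0123,0,0],[0.1,-0.0445,0.0123,0,0],[0.1,-0.0445,0.0123,0,0],[0.1,-0.0445,0.0123,0,0],[0.1,-0.0445,0.0123,0,0],[0.1,-0.0445,0.0123,0,0],[0.1,-0.0445,0.0123,0,0],[0.1,-0.0445,0.0123,0,0],[0.1,-0.0445,0.0123,0,0],[0.1,-0.0445,0.0123,0,0]]}}

```text
time: 4.25
tcp_pos: [0.625, -0.004, 0.2313]
tool_rot: [0.0, 0.535, 0.845, 0.0]
ft_force: [0.5, 0.7, 1.1]
opening: 0.545
```

```bash
cat >> h.py <<'E'
def where():
    s=env.get_state(); w,x,y,z=s['tool_rot']; th=np.arctan2(2*(x*y+w*z),1-2*(y*y+z*z))
    print('t',round(s['time'],2),'tcp',np.round(s['tcp_pos'],4),'th',round(np.degrees(th),1),'open',round(s['opening'],3),'F',np.round(s['ft_force'],1),'q6',round(s['q'][5],2))
    return s['tcp_pos'],th
def plan(x,y,z,thd=None):
    p,th=where(); d=np.array([x,y,z])-p
    print('dx %.4f dy %.4f dz %.4f'%(d[0]*np.cos(th)+d[1]*np.sin(th),d[0]*np.sin(th)-d[1]*np.cos(th),-d[2]), '' if thd is None else 'roll after %.3f'%(th-np.radians(thd)))
def reg(t,cam,z):
    im=env.capture(cam); c=env.camera_info(cam)
    for r in env.regions_of(t,cam):
        v,u=np.nonzero(r['region']); P=np.array([ray(cam,a,b,z,c)[:2] for a,b in zip(u[::3],v[::3])],np.float32)*1000
        (x,y),(w,h),a=cv2.minAreaRect(P); e,V=np.linalg.eigh(np.cov(P.T))
        print(t,round(r['score'],2),'px',int(u.mean()),int(v.mean()),'rect',round(x),round(y),round(w),round(h),round(a,1),'pca',round(np.degrees(np.arctan2(V[1,1],V[0,1])),1),'mean',P.mean(0).round())
    return im
E
python3 - <<'E'
from h import *
where(); im=reg('setter','wrist',.012); save(im,'w1.png')
print([(np.round(d['centre'],3),d['score']) for d in env.landmark_of('setter','wrist')])
E
```

```text
t 4.25 tcp [ 0.625  -0.004   0.2313] th 115.3 open 0.545 F [0.5 0.7 1.1] q6 -2.14
setter 0.85 px 209 305 rect 776 -65 11 61 50.5 pca 141.6 mean [779. -68.]
setter 0.76 px 324 198 rect 629 -5 108 12 25.6 pca -154.5 mean [625.  -7.]
[(array([ 0.628, -0.003, -0.003]), 0.96), (array([ 0.768, -0.055,  0.004]), 0.84)]
```

View pics/w1.png

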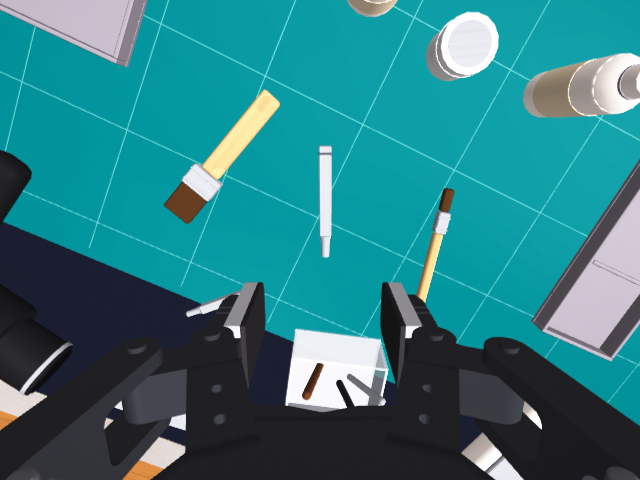

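The wrist view shows the larger setter (108 mm) at (324,198), centred between the fingers. The smaller one is at (209,305). I descend and grasp.

Request:
{"fn": "servo_tool", "kwargs": {"targets": [[0.1,-0.001,0,0.052,0],[0.1,0,0,0.052,0],[0.1,0,0,0.052,0],[0.1,0,0,0.05,0],[0.1,0,0,0.014,0],[0.1,0,0,0.009,0],[0.1,0,0,0,0]]}}

```text
time: 5.28
tcp_pos: [0.6252, -0.0035, 0.0036]
tool_rot: [0.001, 0.535, 0.845, 0.0]
ft_force: [0.7, 0.1, -0.3]
opening: 0.551
```

Request:
{"fn": "servo_tool", "kwargs": {"targets": [[-1,0,0,0,0],[-1,0,0,0,0],[-1,0,0,0,0],[-1,0,0,0,0],[-1,0,0,-0.03,0],[-1,0,0,-0.05,0],[-1,0,0,-0.05,0],[-1,0,0,0,0]]}}

```text
time: 6.28
tcp_pos: [0.6263, -0.0038, 0.1371]
tool_rot: [0.003, 0.535, 0.845, 0.001]
ft_force: [0.8, -0.5, -1.5]
opening: 0.119
```

Run:
```python
from h import *
plan(.488,.302,.13); 
im=env.capture('wrist'); save(im[180:480,120:520],'w2.png')
im=reg('rivet_tray','top',.022)
```

```text
t 6.28 tcp [ 0.6263 -0.0038  0.1371] th 115.3 open 0.119 F [ 0.8 -0.5 -1.5] q6 -2.14
dx 0.3356 dy 0.0055 dz 0.0071 
rivet_tray 0.71 px 207 239 rect 529 300 242 92 0.7 pca -179.1 mean [527. 300.]
```

View pics/w2.png

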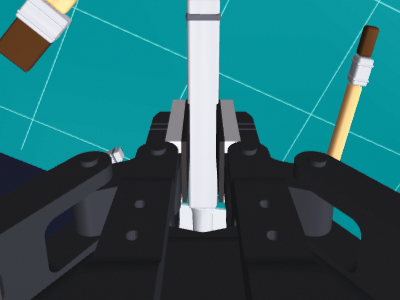

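Request:
{"fn": "servo_tool", "kwargs": {"targets": [[-1,0.042,0.0003,0,0],[-1,0.042,0.0003,0,0],[-1,0.042,0.0003,0,0],[-1,0.042,0.0003,0,0],[-1,0.042,0.0003,0,0],[-1,0.042,0.0003,0,0],[-1,0.042,0.0003,0,0],[-1,0.042,0.0003,0,0],[-1,0,0,0,0.143],[-1,0,0,0,0.143]]}}

```text
time: 7.68
tcp_pos: [0.4823, 0.3016, 0.1306]
tool_rot: [-0.001, 0.651, 0.759, -0.001]
ft_force: [0.5, -0.2, 0.2]
opening: 0.125
```

Request:
{"fn": "servo_tool", "kwargs": {"targets": [[-1,0,0,0,0.143],[-1,0,0,0.05,0],[-1,0,0,0.035,0],[-1,0,0,0.02,0],[-1,0,0,0,0]]}}

```text
time: 8.3
tcp_pos: [0.4818, 0.3006, 0.0248]
tool_rot: [-0.001, 0.703, 0.711, -0.002]
ft_force: [1.2, 0.1, -1.2]
opening: 0.119
```

Run:
```python
from h import *
plan(.485,.301,.009)
```

```text
t 8.3 tcp [0.4818 0.3006 0.0248] th 90.7 open 0.119 F [ 1.2  0.1 -1.2] q6 -1.16
dx 0.0004 dy 0.0032 dz 0.0158
```

Request:
{"fn": "servo_tool", "kwargs": {"targets": [[-1,0,0.003,0.009,0],[-1,0,0,0.007,0],[-1,0,0,0,0],[-0.3,0,0,0,0],[-0.3,0,0,0,0],[-0.3,0,0,0,0],[-0.3,0,0,-0.03,0],[-0.3,0,0,-0.05,0],[0.6,0,0,-0.05,0.176]]}}

```text
time: 9.43
tcp_pos: [0.4861, 0.3012, 0.1428]
tool_rot: [0.0, 0.763, 0.646, -0.0]
ft_force: [0.0, 0.4, 0.0]
opening: 0.549
```

Request:
{"fn": "servo_tool", "kwargs": {"targets": [[0.6,0,0,0,0.176],[0.6,0,0,0,0.176],[0.6,0,0,0,0.176],[0.6,0,0,0,0.176],[0.6,0,0,0,0.176],[0.6,0,0,0,0.176],[0.6,0,0,0,0.176],[0.6,0,0,0,0.176]]}}

```text
time: 10.42
tcp_pos: [0.4862, 0.3013, 0.1414]
tool_rot: [0.0, 1.0, -0.003, 0.0]
ft_force: [-0.7, 0.1, 0.4]
opening: 0.802
```

Run:
```python
from h import *
plan(.457,.042,.16)
im=reg('setter','top',.012);im=reg('rivet_tray','top',.022)
```

```text
t 10.43 tcp [0.4862 0.3013 0.1414] th -0.4 open 0.802 F [-0.7  0.1  0.4] q6 0.43
dx -0.0275 dy 0.2595 dz -0.0186 
setter 0.65 px 207 256 rect 485 301 72 12 1.4 pca -177.1 mean [484. 302.]
rivet_tray 0.59 px 211 229 rect 529 299 242 92 0.5 pca -169.3 mean [551. 290.]
```

Request:
{"fn": "servo_tool", "kwargs": {"targets": [[0.6,-0.0045,0.0435,-0.019,0],[0.6,-0.0045,0.0435,0,0],[0.6,-0.0045,0.0435,0,0],[0.6,-0.0045,0.0435,0,0],[0.6,-0.0045,0.0435,0,0],[0.6,-0.0045,0.0425,0,0],[0.6,0,0,0,0]]}}

```text
time: 11.5
tcp_pos: [0.4588, 0.0393, 0.1605]
tool_rot: [0.0, 1.0, -0.0, 0.0]
ft_force: [1.0, 0.3, -0.3]
opening: 0.8
```

Run:
```python
from h import *
plan(.457,.042,.014); im=reg('rivet_tin','wrist',.05)
print([(np.round(d['centre'],3),d['score']) for d in env.landmark_of('rivet_tin','wrist')])
```

```text
t 11.5 tcp [0.4588 0.0393 0.1605] th -0.0 open 0.8 F [ 1.   0.3 -0.3] q6 -0.08
dx -0.0018 dy -0.0027 dz 0.1465 
rivet_tin 0.56 px 321 218 rect 458 47 44 50 0.1 pca 88.6 mean [458.  47.]
[(array([ 0.46 ,  0.044, -0.001]), 0.85)]
```

Request:
{"fn": "servo_tool", "kwargs": {"targets": [[0.6,0,-0.003,0.05,0],[0.6,0,0,0.05,0],[0.6,0,0,0.03,0],[0.6,0,0,0.0165,0],[0.6,0,0,0,0],[-1,0,0,0,0],[-1,0,0,0,0],[-1,0,0,0,0],[-1,0,0,0,0]]}}

```text
time: 12.78
tcp_pos: [0.4596, 0.0446, 0.0149]
tool_rot: [-0.0, 1.0, -0.0, 0.001]
ft_force: [-1.9, 3.6, 6.5]
opening: 0.511
```

Request:
{"fn": "servo_tool", "kwargs": {"targets": [[-1,0,0,-0.03,0],[-1,0,0,-0.05,0],[-1,0,0,-0.05,0],[-1,0,0,-0.03,0],[-1,0,0,0,0]]}}

```text
time: 13.4
tcp_pos: [0.46, 0.0444, 0.1766]
tool_rot: [0.0, 1.0, -0.0, 0.002]
ft_force: [-0.5, 0.5, -1.6]
opening: 0.512
```

Run:
```python
from h import *
plan(.606,.302,.018)
```

```text
t 13.4 tcp [0.46   0.0444 0.1766] th -0.0 open 0.512 F [-0.5  0.5 -1.6] q6 -0.07
dx 0.1458 dy -0.2577 dz 0.1586
```

Request:
{"fn": "servo_tool", "kwargs": {"targets": [[-1,0.0208,-0.0368,0,0],[-1,0.0208,-0.0368,0,0],[-1,0.0208,-0.0368,0,0],[-1,0.0208,-0.0368,0,0],[-1,0.0208,-0.0368,0,0],[-1,0.0208,-0.0368,0,0],[-1,0.0208,-0.0368,0,0],[-1,0,0,0,0]]}}

```text
time: 14.4
tcp_pos: [0.605, 0.3039, 0.1717]
tool_rot: [0.0, 1.0, 0.001, -0.001]
ft_force: [-0.2, -1.2, -2.1]
opening: 0.512
```

Request:
{"fn": "servo_tool", "kwargs": {"targets": [[-1,0,0,0.05,0],[-1,0,0,0.045,0],[-1,0,0,0.02,0],[-1,0,0,0,0]]}}

```text
time: 14.9
tcp_pos: [0.6044, 0.3013, 0.058]
tool_rot: [0.0, 1.0, -0.001, -0.001]
ft_force: [-0.1, 0.4, -0.4]
opening: 0.511
```

Run:
```python
from h import *
plan(.606,.302,.0195); im=env.capture('wrist'); save(im,'w3.png')
```

```text
t 14.9 tcp [0.6044 0.3013 0.058 ] th -0.1 open 0.511 F [-0.1  0.4 -0.4] q6 0.35
dx 0.0016 dy -0.0007 dz 0.0385
```

View pics/w3.png

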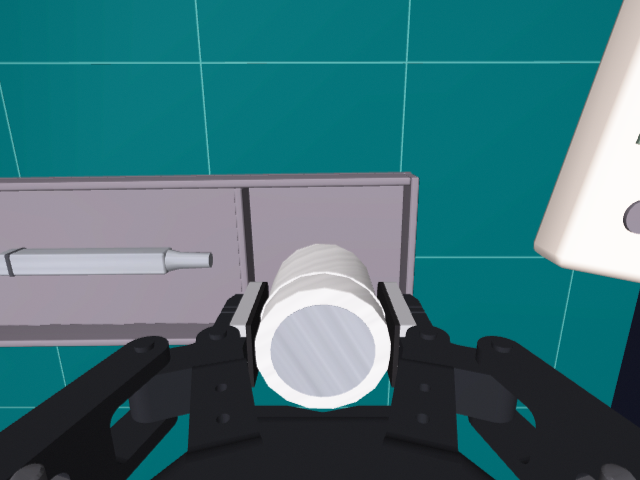

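The tin is at (323,350) over the square compartment, and the setter lies flat in the long one. I lower and release gently.

Request:
{"fn": "servo_tool", "kwargs": {"targets": [[-1,0.001,0,0.02,0],[-1,0,0,0.012,0],[-1,0,0,0.0055,0],[-1,0,0,0,0],[0.2,0,0,0,0],[0.2,0,0,0,0],[0.2,0,0,0,0],[0.2,0,0,-0.02,0],[0.2,0,0,-0.04,0],[0.8,0,0,-0.05,0]]}}

```text
time: 16.2
tcp_pos: [0.6056, 0.3017, 0.1334]
tool_rot: [0.0, 1.0, -0.001, -0.0]
ft_force: [0.7, -0.5, 0.8]
opening: 0.79
```

Request:
{"fn": "servo_tool", "kwargs": {"targets": [[0.8,0,0,-0.05,0],[0.8,0,0,0,0]]}}

```text
time: 16.45
tcp_pos: [0.6072, 0.3024, 0.1877]
tool_rot: [-0.001, 1.0, -0.0, 0.004]
ft_force: [-0.1, 0.5, -1.0]
opening: 0.901
```

Run:
```python
from h import *
plan(.432,-.127,.18)
im=reg('rivet_tin','top',.054); im=reg('rivet_tin','scene',.054); im=reg('colour_tray','top',.022)
for c in('top','scene'): print([(np.round(d['centre'],3),d['score']) for d in env.landmark_of('rivet_tin',c)])
```

```text
t 16.45 tcp [0.6072 0.3024 0.1877] th -0.1 open 0.901 F [-0.1  0.5 -1. ] q6 0.35
dx -0.1748 dy 0.4295 dz 0.0077 
rivet_tin 0.7 px 209 206 rect 604 288 54 29 21.5 pca -157.6 mean [602. 289.]
rivet_tin 0.97 px 468 240 rect 622 291 43 83 51.2 pca 143.5 mean [622. 291.]
colour_tray 0.94 px 452 244 rect 508 -299 175 175 89.8 pca 142.5 mean [ 506. -299.]
colour_tray 0.66 px 471 350 rect 255 -334 172 176 4.4 pca 80.4 mean [ 254. -334.]
[(array([0.605, 0.294, 0.002]), 0.69)]
[(array([0.603, 0.298, 0.004]), 0.65)]
```

Request:
{"fn": "servo_tool", "kwargs": {"targets": [[1,-0.0159,0.039,0,0],[1,-0.0159,0.039,0,0],[1,-0.0159,0.039,0,0],[1,-0.0159,0.039,0,0],[1,-0.0159,0.039,0,0],[1,-0.0159,0.039,0,0],[1,-0.0159,0.039,0,0],[1,-0.0159,0.039,0,0],[1,-0.0159,0.039,0,0],[1,-0.0159,0.039,0,0]]}}

```text
time: 18.1
tcp_pos: [0.4457, -0.0891, 0.1812]
tool_rot: [0.0, 1.0, -0.0, -0.0]
ft_force: [0.2, -0.4, -0.6]
opening: 1.001
```

Request:
{"fn": "servo_tool", "kwargs": {"targets": [[1,-0.0159,0.039,0,0],[1,0,0,0,0],[1,0,0,0,0]]}}

```text
time: 18.48
tcp_pos: [0.4306, -0.1268, 0.1812]
tool_rot: [-0.0, 1.0, -0.001, -0.0]
ft_force: [0.2, -0.2, -0.1]
opening: 1.002
```

Run:
```python
from h import *
plan(.432,-.127,.023); im=reg('colour_jar','wrist',.058); save(im,'w4.png')
print([(np.round(d['centre'],3),d['score']) for d in env.landmark_of('colour_jar','wrist')])
```

```text
t 18.48 tcp [ 0.4306 -0.1268  0.1812] th -0.1 open 1.002 F [ 0.2 -0.2 -0.1] q6 -0.46
dx 0.0014 dy 0.0002 dz 0.1582 
colour_jar 0.78 px 327 221 rect 434 -125 57 61 35.2 pca 92.7 mean [ 435. -124.]
[(array([ 0.437, -0.126,  0.001]), 0.77)]
```

View pics/w4.png

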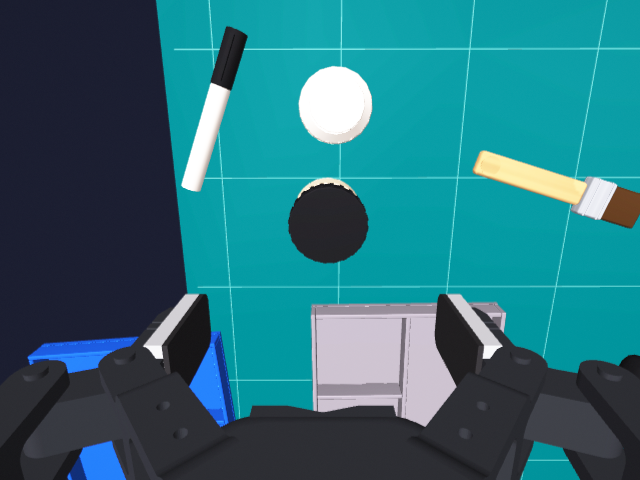

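The jar's lid is at (328,222), centred between the jaws, with the marker and short bottle clear. I grasp it.

Request:
{"fn": "servo_tool", "kwargs": {"targets": [[1,0.003,0,0.05,0],[1,0,0,0.05,0],[1,0,0,0.04,0],[1,0,0,0.018,0],[1,0,0,0,0],[-1,0,0,0,0],[-1,0,0,0,0],[-1,0,0,0,0],[-1,0,0,0,0]]}}

```text
time: 19.75
tcp_pos: [0.4342, -0.1271, 0.0247]
tool_rot: [0.0, 1.0, -0.0, 0.001]
ft_force: [-2.1, 3.9, 9.1]
opening: 0.662
```

Request:
{"fn": "servo_tool", "kwargs": {"targets": [[-1,0,0,-0.03,0],[-1,0,0,-0.05,0],[-1,0,0,-0.05,0],[-1,0,0,0,0]]}}

```text
time: 20.25
tcp_pos: [0.4351, -0.1277, 0.1576]
tool_rot: [0.002, 1.0, -0.0, 0.003]
ft_force: [-0.4, 1.0, -1.0]
opening: 0.664
```

Run:
```python
from h import *
plan(.465,-.259,.07)
```

```text
t 20.25 tcp [ 0.4351 -0.1277  0.1576] th -0.0 open 0.664 F [-0.4  1.  -1. ] q6 -0.45
dx 0.0300 dy 0.1313 dz 0.0876
```

Request:
{"fn": "servo_tool", "kwargs": {"targets": [[-1,0.0077,0.0325,0,0],[-1,0.0077,0.0325,0,0],[-1,0.0077,0.0325,0,0],[-1,0.0077,0.0325,0,0],[-1,0,0,0.05,0],[-1,0,0,0.035,0],[-1,0,0,0,0]]}}

```text
time: 21.12
tcp_pos: [0.4628, -0.2561, 0.066]
tool_rot: [-0.001, 1.0, -0.001, -0.002]
ft_force: [-0.4, -0.2, 0.4]
opening: 0.661
```

Run:
```python
from h import *
plan(.466,-.258,.0295); im=env.capture('wrist'); ci=env.camera_info('wrist')
for X in [(.466+a,-.258+b,.022) for a in(-.04,.04) for b in(-.04,.04)]: cv2.circle(im,tuple(int(v) for v in pix('wrist',X,ci)),4,(255,0,0),-1)
save(im,'w5.png')
```

```text
t 21.12 tcp [ 0.4628 -0.2561  0.066 ] th -0.1 open 0.661 F [-0.4 -0.2  0.4] q6 -0.65
dx 0.0032 dy 0.0019 dz 0.0365
```

View pics/w5.png

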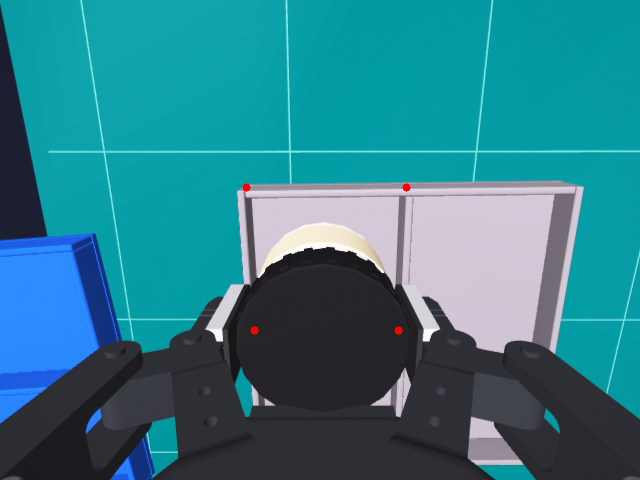

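The jar is above the near square compartment. The predicted corners sit about 3 mm outside the inner walls, so the compartment centre is near (.4645,-.261). I lower and release with a small opening.

Request:
{"fn": "servo_tool", "kwargs": {"targets": [[-1,0.0015,0.005,0.012,0],[-1,0,0,0.013,0],[-1,0,0,0.01,0],[-1,0,0,0.001,0],[-1,0,0,0,0],[0.75,0,0,0,0],[0.75,0,0,0,0],[0.75,0,0,0,0]]}}

```text
time: 22.18
tcp_pos: [0.4658, -0.2621, 0.0326]
tool_rot: [0.0, 1.0, -0.0, 0.0]
ft_force: [0.4, -0.6, 0.1]
opening: 0.876
```

Request:
{"fn": "servo_tool", "kwargs": {"targets": [[0.75,0,0,-0.02,0],[0.75,0,0,-0.04,0],[0.75,0,0,-0.05,0],[0.75,0,0,-0.05,0],[0.75,0,0,0,0]]}}

```text
time: 22.8
tcp_pos: [0.4669, -0.2629, 0.1964]
tool_rot: [0.002, 1.0, -0.0, 0.003]
ft_force: [0.2, -0.6, -0.5]
opening: 0.873
```

Run:
```python
from h import *
plan(.446,.138,.19)
im=reg('colour_jar','wrist',.062);im=reg('colour_tray','wrist',.022)
for c in('wrist',): print([(np.round(d['centre'],3),d['score']) for t in('colour_jar','colour_tray') for d in env.landmark_of(t,c)])
save(im,'w6.png')
```

```text
t 22.8 tcp [ 0.4669 -0.2629  0.1964] th -0.1 open 0.873 F [ 0.2 -0.6 -0.5] q6 -0.66
dx -0.0212 dy -0.4009 dz 0.0064 
colour_jar 0.76 px 320 215 rect 465 -260 58 60 38.3 pca 91.4 mean [ 465. -259.]
colour_tray 0.84 px 88 274 rect 258 -336 182 174 4.6 pca -141.5 mean [ 259. -321.]
colour_tray 0.66 px 373 246 rect 506 -302 171 173 0.8 pca 50.4 mean [ 509. -296.]
[(array([ 0.467, -0.261,  0.006]), 0.74), (array([ 0.629, -0.107, -0.002]), 0.24), (array([ 0.509, -0.302, -0.001]), 0.73), (array([ 0.252, -0.335, -0.001]), 0.6)]
```

View pics/w6.png

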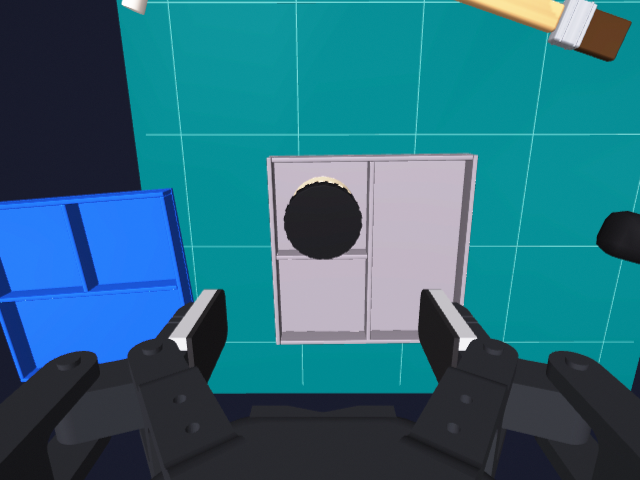

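The jar sits centred in its compartment at (322,215), 2-3 mm off. Next is the tall bottle.

Request:
{"fn": "servo_tool", "kwargs": {"targets": [[0.75,-0.0021,-0.0401,0,0],[0.75,-0.0021,-0.0401,0,0],[0.75,-0.0021,-0.0401,0,0],[0.75,-0.0021,-0.0401,0,0],[0.75,-0.0021,-0.0401,0,0],[0.75,-0.0021,-0.0401,0,0],[0.75,-0.0021,-0.0401,0,0],[0.75,-0.0021,-0.0401,0,0],[0.75,-0.0021,-0.0401,0,0],[0.75,-0.0021,-0.0401,0,0]]}}

```text
time: 24.35
tcp_pos: [0.4446, 0.1402, 0.1917]
tool_rot: [0.0, 1.0, -0.0, -0.0]
ft_force: [0.4, -0.1, -0.4]
opening: 0.875
```

Request:
{"fn": "servo_tool", "kwargs": {"targets": [[0.75,0,0,0,0],[0.75,0,0,0,0]]}}

```text
time: 24.6
tcp_pos: [0.445, 0.1387, 0.1918]
tool_rot: [0.0, 1.0, -0.0, -0.0]
ft_force: [0.1, -0.5, -0.4]
opening: 0.874
```

Run:
```python
from h import *
plan(.446,.138,.062); im=reg('tall_bottle','wrist',.122)
ci=env.camera_info('wrist'); 
cv2.circle(im,tuple(int(v) for v in pix('wrist',(.446,.138,.122),ci)),4,(255,0,0),-1); save(im,'w7.png')
print([(np.round(d['centre'],3),d['score']) for d in env.landmark_of('tall_bottle','wrist')])
```

```text
t 24.6 tcp [0.445  0.1387 0.1918] th -0.0 open 0.874 F [ 0.1 -0.5 -0.4] q6 0.14
dx 0.0010 dy 0.0007 dz 0.1298 
tall_bottle 0.66 px 330 224 rect 448 152 36 46 22.5 pca 94.0 mean [449. 152.]
[(array([ 0.448,  0.14 , -0.   ]), 0.65)]
```

View pics/w7.png

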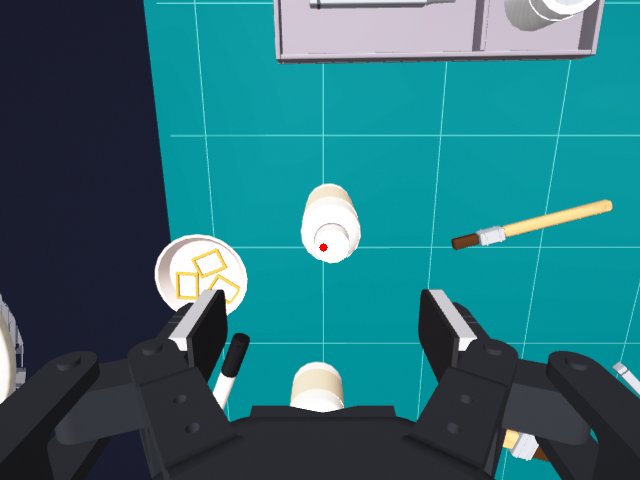

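The bottle's cap is at (331,243), about 4 mm in x from my estimate, so I correct and grasp.

Request:
{"fn": "servo_tool", "kwargs": {"targets": [[0.75,0.004,-0.0015,0.03,0],[0.75,0,0,0.045,0],[0.75,0,0,0.04,0],[0.75,0,0,0.018,0],[0.75,0,0,0,0],[-1,0,0,0,0],[-1,0,0,0,0],[-1,0,0,0,0],[-1,0,0,0,0]]}}

```text
time: 25.88
tcp_pos: [0.4498, 0.1405, 0.0605]
tool_rot: [-0.0, 1.0, -0.0, 0.001]
ft_force: [-0.3, -1.0, 6.5]
opening: 0.453
```

Request:
{"fn": "servo_tool", "kwargs": {"targets": [[-1,0,0,-0.03,0],[-1,0,0,-0.05,0],[-1,0,0,-0.04,0],[-1,0,0,0,0]]}}

```text
time: 26.38
tcp_pos: [0.4504, 0.1407, 0.1828]
tool_rot: [-0.0, 1.0, -0.0, 0.003]
ft_force: [0.6, 0.5, -1.6]
opening: 0.454
```

Run:
```python
from h import *
plan(.465,-.345,.065)
```

```text
t 26.38 tcp [0.4504 0.1407 0.1828] th -0.1 open 0.454 F [ 0.6  0.5 -1.6] q6 0.14
dx 0.0151 dy 0.4856 dz 0.1178
```

Request:
{"fn": "servo_tool", "kwargs": {"targets": [[-1,0.00125,0.03,0,0],[-1,0.00125,0.0405,0,0],[-1,0.00125,0.0405,0,0],[-1,0.00125,0.0405,0,0],[-1,0.00125,0.0405,0,0],[-1,0.00125,0.0405,0,0],[-1,0.00125,0.0405,0,0],[-1,0.00125,0.0405,0,0],[-1,0.00125,0.0405,0,0],[-1,0.00125,0.0405,0,0]]}}

```text
time: 27.62
tcp_pos: [0.4608, -0.2553, 0.1787]
tool_rot: [-0.0, 1.0, -0.001, -0.0]
ft_force: [1.3, 0.4, -0.1]
opening: 0.455
```

Request:
{"fn": "servo_tool", "kwargs": {"targets": [[-1,0.00125,0.0405,0,0],[-1,0.00125,0.0405,0,0],[-1,0,0.01,0,0],[-1,0,0,0,0],[-1,0,0,0.05,0],[-1,0,0,0.03,0],[-1,0,0,0,0]]}}

```text
time: 28.5
tcp_pos: [0.4629, -0.3432, 0.0976]
tool_rot: [-0.001, 1.0, -0.0, -0.001]
ft_force: [-0.5, -0.3, -1.5]
opening: 0.454
```

Run:
```python
from h import *
plan(.465,-.345,.067); im=env.capture('wrist'); save(im,'w8.png')
```

```text
t 28.5 tcp [ 0.4629 -0.3432  0.0976] th -0.0 open 0.454 F [-0.5 -0.3 -1.5] q6 -0.77
dx 0.0021 dy 0.0018 dz 0.0306
```

View pics/w8.png

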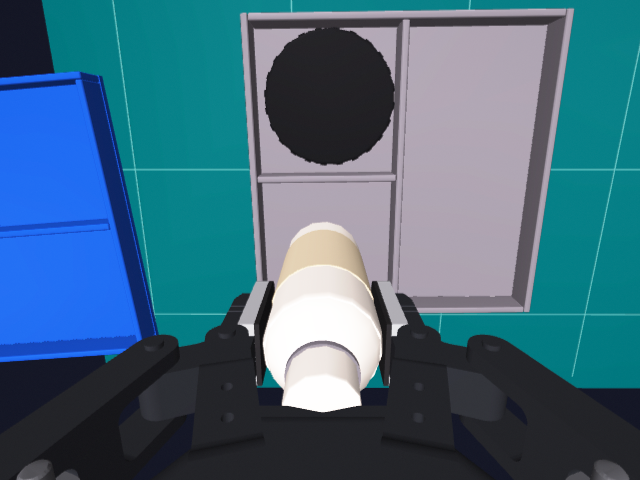

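The bottle is over its compartment and centred in x. I lower and release.

Request:
{"fn": "servo_tool", "kwargs": {"targets": [[-1,0.002,0.002,0.012,0],[-1,0,0,0.012,0],[-1,0,0,0.0075,0],[-1,0,0,0,0],[0.5,0,0,0,0],[0.5,0,0,0,0],[0.5,0,0,0,0],[0.5,0,0,-0.03,0],[0.5,0,0,-0.05,0],[0.5,0,0,-0.05,0]]}}

```text
time: 29.8
tcp_pos: [0.4654, -0.3469, 0.1994]
tool_rot: [0.0, 1.0, -0.001, -0.0]
ft_force: [0.3, -1.0, -0.5]
opening: 0.755
```

Request:
{"fn": "servo_tool", "kwargs": {"targets": [[0.1,0,0,0,0],[0.1,0,0,0,0]]}}

```text
time: 30.05
tcp_pos: [0.4655, -0.3469, 0.1974]
tool_rot: [-0.0, 1.0, -0.0, -0.0]
ft_force: [-0.3, -0.4, -0.5]
opening: 0.547
```

Run:
```python
from h import *
plan(.631,-.108,.19,73.4)
for c in('wrist','scene'):
  im=env.capture(c); print([(t,np.round(d['centre'],3),round(d['score'],2)) for t in('tall_bottle','colour_jar') for d in env.landmark_of(t,c)])
save(im[120:360,60:380],'s2.png')
im=reg('flat_brush','top',.008)
```

```text
t 30.05 tcp [ 0.4655 -0.3469  0.1974] th -0.1 open 0.547 F [-0.3 -0.4 -0.5] q6 -0.77
dx 0.1653 dy -0.2391 dz 0.0074 roll after -1.282
[('tall_bottle', array([ 0.46 , -0.35 ,  0.002]), 0.7), ('colour_jar', array([ 0.465, -0.26 ,  0.007]), 0.8)]
[('tall_bottle', array([ 0.46 , -0.349,  0.005]), 0.83), ('colour_jar', array([ 0.463, -0.265,  0.006]), 0.94)]
flat_brush 0.58 px 448 238 rect 510 -302 177 176 0.0 pca 129.9 mean [ 524. -295.]
```

View pics/s2.png

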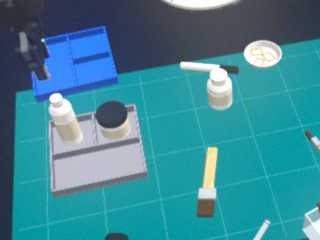

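The bottle stands upright in its compartment at (68,120) with the jar beside it at (113,120). Next is the brush.

Request:
{"fn": "servo_tool", "kwargs": {"targets": [[0.1,0.0236,-0.0342,0,0],[0.1,0.0236,-0.0342,0,0],[0.1,0.0236,-0.0342,0,0],[0.1,0.0236,-0.0342,0,0],[0.1,0.0236,-0.0342,0,0],[0.1,0.0236,-0.0342,0,0],[0.1,0.0236,-0.0342,0,0],[0.1,0,0,0,-0.183],[0.1,0,0,0,-0.183],[0.1,0,0,0,-0.183]]}}

```text
time: 31.7
tcp_pos: [0.6311, -0.1076, 0.1975]
tool_rot: [-0.0, 0.962, 0.274, -0.0]
ft_force: [-1.1, -0.8, -0.4]
opening: 0.551
```

Request:
{"fn": "servo_tool", "kwargs": {"targets": [[0.1,0,0,0,-0.183],[0.1,0,0,0,-0.183],[0.1,0,0,0,-0.183],[0.1,0,0,0,-0.183],[0.1,0,0,0,0]]}}

```text
time: 32.33
tcp_pos: [0.631, -0.1078, 0.1976]
tool_rot: [-0.0, 0.802, 0.597, -0.0]
ft_force: [0.4, 0.5, -0.7]
opening: 0.552
```

Run:
```python
from h import *
plan(.63,-.108,.003,73.4); im=reg('flat_brush','wrist',.008)
print([(np.round(d['centre'],3),d['score']) for d in env.landmark_of('flat_brush','wrist')])
```

```text
t 32.33 tcp [ 0.631  -0.1078  0.1976] th 73.3 open 0.552 F [ 0.4  0.5 -0.7] q6 -1.57
dx -0.0005 dy -0.0009 dz 0.1946 roll after -0.002
flat_brush 0.74 px 322 207 rect 630 -108 32 149 73.9 pca 163.0 mean [ 633. -109.]
[(array([ 0.629, -0.105, -0.001]), 0.62), (array([ 0.626,  0.122, -0.   ]), 0.24)]
```

Request:
{"fn": "servo_tool", "kwargs": {"targets": [[0.1,0,0,0.045,0],[0.1,0,0,0.05,0],[0.1,0,0,0.05,0],[0.1,0,0,0.03,0],[0.1,0,0,0.012,0],[0.1,0,0,0.008,0],[0.1,0,0,0,0]]}}

```text
time: 33.35
tcp_pos: [0.6314, -0.1079, 0.0034]
tool_rot: [0.0, 0.802, 0.597, 0.0]
ft_force: [-0.5, -0.4, -0.7]
opening: 0.553
```

Request:
{"fn": "servo_tool", "kwargs": {"targets": [[-1,0,0,0,0],[-1,0,0,0,0],[-1,0,0,0,0],[-1,0,0,0,0],[-1,0,0,-0.03,0],[-1,0,0,-0.05,0],[-1,0,0,-0.05,0],[-1,0,0,0,0.16],[-1,0,0,0,0.16]]}}

```text
time: 34.48
tcp_pos: [0.6313, -0.1079, 0.1342]
tool_rot: [0.001, 0.888, 0.459, 0.001]
ft_force: [-0.1, -0.2, -1.1]
opening: 0.21
```

Request:
{"fn": "servo_tool", "kwargs": {"targets": [[-1,0,0,0,0.16],[-1,0,0,0,0.16],[-1,0,0,0,0.16],[-1,0,0,0,0.16],[-1,0,0,0,0.16],[-1,0,0,0,0.16],[-1,0,0,0,0]]}}

```text
time: 35.35
tcp_pos: [0.6311, -0.1078, 0.1333]
tool_rot: [0.0, 1.0, 0.0, 0.0]
ft_force: [-0.1, -0.1, -0.4]
opening: 0.211
```

Run:
```python
from h import *
plan(.549,-.302,.06,0); im=reg('flat_brush','wrist',.13); save(im,'w9.png')
```

```text
t 35.35 tcp [ 0.6311 -0.1078  0.1333] th 0.0 open 0.211 F [-0.1 -0.1 -0.4] q6 -0.29
dx -0.0823 dy 0.1941 dz 0.0733 roll after 0.001
flat_brush 0.71 px 322 256 rect 631 -99 32 134 0.3 pca 90.2 mean [631. -93.]
```

View pics/w9.png

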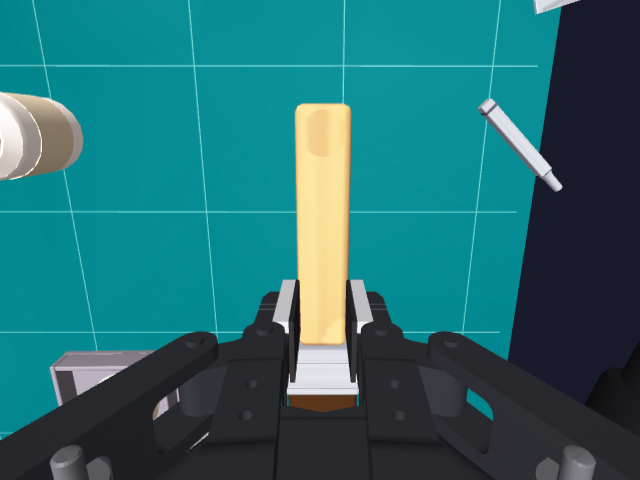

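Request:
{"fn": "servo_tool", "kwargs": {"targets": [[-1,-0.013,0.0323,0,0],[-1,-0.013,0.0323,0,0],[-1,-0.013,0.0323,0,0],[-1,-0.013,0.0323,0,0],[-1,-0.013,0.0323,0,0],[-1,-0.013,0.0323,0,0],[-1,0,0,0,0],[-1,0,0,0.045,0],[-1,0,0,0.03,0],[-1,0,0,0,0]]}}

```text
time: 36.7
tcp_pos: [0.5524, -0.3003, 0.056]
tool_rot: [-0.001, 1.0, 0.001, -0.002]
ft_force: [1.2, -0.3, 0.7]
opening: 0.211
```

Run:
```python
from h import *
plan(.553,-.302,.0085,0); im=env.capture('wrist'); save(im,'w10.png')
```

```text
t 36.7 tcp [ 0.5524 -0.3003  0.056 ] th 0.1 open 0.211 F [ 1.2 -0.3  0.7] q6 -0.62
dx 0.0006 dy 0.0017 dz 0.0475 roll after 0.002
```

View pics/w10.png

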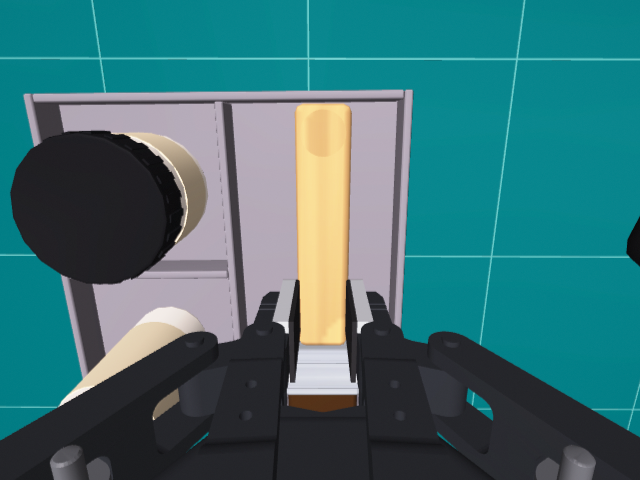

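Run:
```python
from h import *
for z in (.056,.064): print(ray('wrist',323,103,z))
print(ray('wrist',323,103,.022), ray('wrist',397,103,.022), ray('wrist',228,103,.022))
```

```text
[ 0.55314973 -0.22453405  0.056     ]
[ 0.55314457 -0.22497985  0.064     ]
[ 0.55317164 -0.22263939  0.022     ] [ 0.58621058 -0.22253052  0.022     ] [ 0.51074493 -0.2227792   0.022     ]
```

The handle end is 2 mm from the front wall and the rear gap is 12 mm. I shift the brush 5 mm back, then lower and release.

Request:
{"fn": "servo_tool", "kwargs": {"targets": [[-1,0,0.005,0.01,0],[-1,0,0,0.02,0],[-1,0,0,0.012,0],[-1,0,0,0.005,0],[-1,0,0,0,0],[-0.3,0,0,0,0],[-0.3,0,0,0,0],[-0.3,0,0,0,0],[-0.3,0,0,-0.03,0],[-0.3,0,0,-0.05,0]]}}

```text
time: 38.0
tcp_pos: [0.5523, -0.3061, 0.0904]
tool_rot: [-0.001, 1.0, -0.0, -0.001]
ft_force: [2.0, -0.2, -0.3]
opening: 0.351
```

Request:
{"fn": "servo_tool", "kwargs": {"targets": [[-0.3,0,0,-0.05,0],[-0.3,0,0,-0.05,0],[-0.3,0,-0.05,0,0],[-0.3,0,-0.05,0,0],[-0.3,0,-0.05,0,0],[-0.3,0,-0.05,0,0],[-0.3,0,-0.05,0,0],[-0.3,0,0,0,0]]}}

```text
time: 39.0
tcp_pos: [0.553, -0.0538, 0.1913]
tool_rot: [-0.0, 1.0, 0.002, 0.0]
ft_force: [0.5, -0.4, 0.5]
opening: 0.351
```

Run:
```python
from h import *
where()
for c in('top','scene'):
  im=env.capture(c); save(im[100:360] if c=='top' else im,c+'_end.png')
  for t in('colour_tray','colour_jar','tall_bottle','flat_brush','rivet_tray','rivet_tin','setter','short_bottle','narrow_brush'):
    print(c,t,[(np.round(d['centre'],3).tolist(),round(d['score'],2)) for d in env.landmark_of(t,c)])
```

```text
t 39.0 tcp [ 0.553  -0.0538  0.1913] th 0.2 open 0.351 F [ 0.5 -0.4  0.5] q6 -0.24
top colour_tray [([0.505, -0.303, 0.0], 0.66), ([0.256, -0.339, -0.001], 0.58), ([0.552, -0.305, 0.006], 0.41), ([0.605, 0.298, 0.004], 0.16)]
top colour_jar [([0.465, -0.262, 0.009], 0.95)]
top tall_bottle [([0.465, -0.352, -0.001], 0.91)]
top flat_brush [([0.552, -0.303, 0.007], 0.55), ([0.489, 0.297, 0.005], 0.47)]
top rivet_tray [([0.529, 0.3, 0.001], 0.92)]
top rivet_tin [([0.605, 0.298, 0.004], 0.82)]
top setter [([0.492, 0.3, 0.005], 0.79)]
top short_bottle []
top narrow_brush [([0.629, 0.12, -0.001], 0.79), ([0.492, 0.299, 0.006], 0.24)]
scene colour_tray [([0.51, -0.3, 0.0], 0.94), ([0.255, -0.338, -0.002], 0.57)]
scene colour_jar []
scene tall_bottle [([0.461, -0.351, 0.003], 0.57), ([0.507, -0.306, 0.001], 0.26)]
scene flat_brush [([0.554, -0.304, 0.0], 0.56)]
scene rivet_tray []
scene rivet_tin [([0.605, 0.299, 0.004], 0.77)]
scene setter [([0.77, -0.054, -0.0], 0.81), ([0.488, 0.303, 0.005], 0.7)]
scene short_bottle [([0.444, -0.04, -0.001], 0.71)]
scene narrow_brush [([0.529, 0.3, -0.001], 0.19)]
```

View pics/top_end.png

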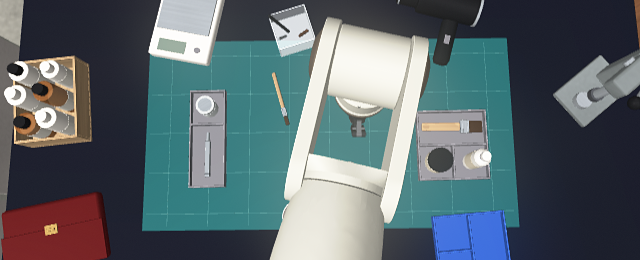

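View pics/scene_end.png

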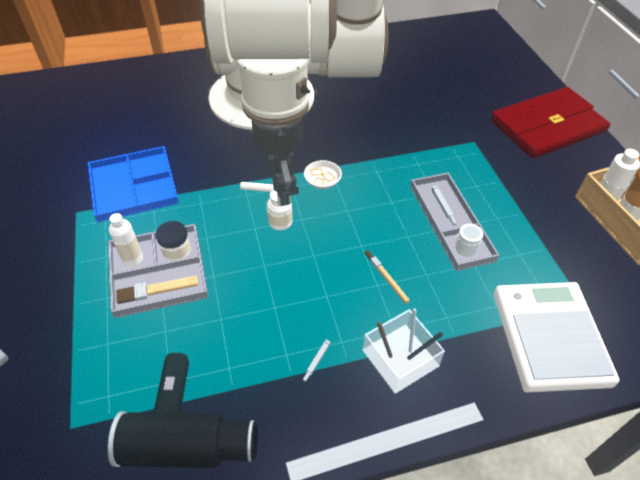

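All five pieces are in place, the bystanders haven't moved and the gripper is clear at z = 0.19 m.

```bash
python3 -c "
from bench import env; print(env.sign_off())"
```

```text
the job is handed in; nothing more can be done
None
```

Both kits are made up, and I handed the job in at about 40 s on the robot's clock, against the limit of 109 s. No verdict is reported, so this rests on my last checks.

**Recolouring kit (grey square tray):** the jar is about 2–3 mm off its compartment centre (limit 16), the bottle at most about 8 mm (limit 24) and the brush about 5 mm (limits 34 across, 30 along). In the last pictures the jar and bottle stand upright and the brush lies flat.

**Riveting kit (narrow tray):** the larger setter is about 5 mm off (limits 36 / 40) and the tin about 4 mm (limit 22), judged against network positions that are good to about 4 mm.

**Bystanders:** the short bottle and narrow brush measured within about 5 mm of where they started, the short bottle in the scene view only and the narrow brush in the top view only.

**Checks that failed or disagreed:**
- The networks missed some things in the last pictures: the jar and rivet tray in the scene view, and the short bottle in the top view because the arm hid it. In the scene view the only narrow-brush report was a low-score one on the rivet tray.
- They also gave some low-score false reports, such as the brush at the setter's place. The pictures showed these to be wrong.
- Tray positions differed by 2–5 mm between views.

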